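Change a flow meter over from the sampling pump to the reference flow unit

TASK

Uncouple the flow meter from the sampling pump's long outlet tube - its push-in fitting only lets go while the release collar is held pressed in - and couple it to the short tube of the reference flow unit, pushing it on past the grip until it is fully home, locked on the tube with the collar sprung back out. Slide the meter flat across the desk rather than carrying it by its fitting, do not drag or shove the pump or the reference unit out of place (they stand loose on rubber feet), and leave everything else on the desk alone.

Things in the scene. Friction and masses are not known exactly. Their poses are not given: they have to be found in the camera images.
- meter: Flow meter: loose white box 100 x 90 x 42 mm, 0.47 to 0.72 kg, display on top, slides with 1 to 3 N. Near its front end a dark grey elbow push-in fitting stands on a brass neck. Origin: on the underside, straight below the middle of the fitting; the box spans x -78 to +22 mm, y -45 to +45 mm. x is level and points out of the fitting's mouth, towards the tube it sits on; z up.
- fitting (a point): Middle of the fitting on its bore axis, 70 mm above the meter's underside; axes as meter. About this point the fitting's square block spans x -22.5 to +15.5, y and z -15 to +15 mm; its back (x -22.5) is flat. Below it a 24 mm round neck with a 32 mm nut, then the box top at z -28 mm. The release collar is in front of the block.
- collar_top (a point): Top edge of the release collar's upper lug (20 mm above the bore axis). The light grey collar is a 30 mm ring, 6 mm thick, hole 19 mm, with a 24 mm wide lug above and below, each reaching 20 mm from the axis. Its outer face lies 50 mm from the flat back of the block (27.5 mm before fitting) when out, 45 mm when fully in. The point moves with it.
- collar (a joint): Travel of the release collar into the fitting (m): 0 = sprung out, the fitting grips; 0.005 = fully in, it lets go. It springs back when let go: 2 N to start it, 6 N to hold it fully in. The catch opens with it and clears the tube's bead at about 0.004.
- tube_stop (a point): Point on the fitting's bore axis, 36 mm in from the outer face of the sprung-out collar: the end of a tube lies here when the fitting is fully home (bottom of the bore). Axes as meter. Locked, the tube has about 1 mm of axial play.
- pump: Sampling pump: grey box 140 x 110 x 100 mm (114 mm with its round head), black front, 3 to 3.9 kg, loose on rubber feet, slides at 25 N or more. Origin: centre of its underside. A rigid steel tube, 12 mm across, 96 mm long, comes out of its front along its own -x, 70 mm above the desk. Near its end a 17 mm bead, which the fitting catches. Coupled, 60 mm of tube are clear before the collar.
- pump_tip (a point): Centre of the free end of the pump's tube (x -166, z 70 mm of the pump); axes as pump. The bead's flat back is 17 mm from this end. At the start the meter is coupled home on it and in line with it.
- refunit: Reference flow unit: aluminium box 200 x 120 x 92 mm, a glass cell lying on top (to 119 mm), 3.4 to 4.3 kg, loose on rubber feet, slides at 28 N or more. Origin: centre of its underside. A steel tube with the same end and bead, but only 48 mm long, comes out of its front along its own -x, 70 mm above the desk. Coupled, 12 mm are left between collar and face, too little for a finger.
- ref_tip (a point): Centre of the free end of the reference unit's tube (x -148, z 70 mm of the unit); axes as refunit. Its taper enters the fitting up to about 2 mm out of line. Pushing the fitting on with the collar free takes 6 to 10 N more than sliding it (more if pressed down or sideways too), from 12 to 5 mm before home, where the bead clicks through; then it runs easily to a hard stop.
- co2_monitor: Bystander, to be left alone: round blue desk monitor, 104 mm disc leaning back on a 90 mm round foot; origin at the centre of the foot's underside.
- tube_box: Bystander, to be left alone: flat cardboard box 75 x 50 x 20 mm; origin at the centre of its underside.
- vial: Bystander, to be left alone: small amber screw-top vial, 28 mm wide, 50 mm tall; origin at the centre of its underside.
- tee: Bystander, to be left alone: loose brass tee piece with two steel nuts, 46 mm long, 16 mm tall; origin at the centre of its underside.
- power_strip: Bystander, to be left alone: white four-socket power strip 240 x 55 x 38 mm; origin at the centre of its underside.
- screwdriver: Bystander, to be left alone: black-handled screwdriver 170 mm long, lying; origin under its middle.
- jar: Bystander, to be left alone: clear screw-top jar, 64 mm wide, 85 mm tall; origin at the centre of its underside.
Not all that is in view belongs to the job. What is shaped like the meter but pink or purple is not meant.

How it is judged:
By the outcome, as a careful person would: the job done as asked, in the order asked, and still so for the second after the job is handed in, with the robot touching nothing.
It also fails if it takes over 61 s, if anything falls off the work surface, if the arm or the gripper's body presses on something with over 40 N, if the wrist force passes 120 N, or if a joint passes its speed limit or range.

ROBOT

A 6-joint arm with a two-finger parallel gripper is mounted at the origin on the work surface. World frame = base frame: x ahead of the robot, y to its left, z up, the work surface at z = 0. Lengths are in mm, angles in rad, forces in N, time in s.
With the tool pointing down it reaches from about 350 to 975 mm from the base axis. Payload 7.1 kg.
Tool frame: the origin (TCP) lies midway between the tips of the shut fingers; the grasp point (between the pads) lies ctrl.grip_point_offset behind it (ctrl.grip_point_offset is the distance from the TCP to the grasp point, in mm); z points along the fingers, y is the line along which they close (so a half turn about z gives the same grasp; the last joint's range is limited). The gripper opens to 88 mm and grips with 3 to 60 N. Pads are 20 mm wide; open, the fingers measure 115 mm over their backs; the gripper's body (75 mm by 178 mm) begins 61 mm behind the grasp point.
Start: joints at [-1.314, 0.423, 1.63, -0, 1.089, -0.019], TCP at [170.216, -601.358, 222.675] pointing down, gripper open.
Joint ranges: [-3, 3], [-0.9, 2.11], [0.09, 2.58], [-1.31, 4.45], [0.11, 2.69], [-2.54, 2.54]. Speed limits (rad/s): [2.39, 2.39, 3.01, 3.14, 3.14, 3.14].

INTERFACE

Orientations are given as a rotation vector (axis times angle).
In Python, from workcell import ctrl, get_image, close_job, finder gives the robot as it stands.
- The arm moves only by the tool servo_tool, never from a script. Its argument "deltas" is a list of rows, each a list of 2 entries, a list of its own where there are three numbers: the shift along the tool's x, y, z in mm, then the turn, a rotation vector about the tool's x, y, z in rad. A call has 1 to 5 rows; each row is the pose to reach, as a shift and turn from the pose commanded when the call began, along the tool's axes at that moment; what a row does not reach only later rows make up. A row lasts 1/12 s, in which the tool goes at most 41.7 mm and 7.16 degrees, less where a joint would pass 70% of its speed; a pose out of reach is approached as far as the arm can. A call with a gripper value outside its range is refused whole. "grip" is the closure, from -1 (fully open) to 1 (shut), so that 0 is half open, set as the call begins (left out, the last holds). The fingers move at their own pace and stop on an object; the grip force is fixed at half the most. Time passes only in rows, so rows that repeat a pose let the fingers close. It gives the time, the measured TCP pose, the force, the opening and the grip force at its end, in the units of the state.
- ctrl.get_obs(): the state, without advancing time (a new reading comes with each control period).
- get_image(name): name is "side" or "top" or "wrist"; returns a dict with "frame" (400x640x3 uint8, blue, green, red), "depth" (400x640 float32, mm along the optical axis (not along the pixel's ray), 0 where there is no reading), "K" (3x3 intrinsics, pixels), "pose" (4x4, takes a point from camera to world coordinates). Camera axes: x right, y down, z forward; pixel columns grow to the right and rows downward; lengths in mm; the calibration is good to about 2 mm. A picture is of the moment at which its call begins.
- close_job(): hands the job in; it is judged then, once.
Trained networks look in a picture, given as the dict that the camera call returned (one of the last four; its "shot" number tells which), for a name from the list of things; names that differ only in an ending like _2 or _b are one class to them, and where a whole thing is asked for, a point or a joint stands for the part that bears it (a point fixed in the world has none). Each returns a list of dicts, best first, with "score" (0 to 1); they miss things now and then, are a little off and sometimes report something else, mostly with a low value. They report only what shows in the picture. A call takes as long as a camera call. They do not tell look-alikes from the thing itself.
- finder.search_frame(query, picture): "rect" ([centre column, centre row, width, height] as shares, 0 to 1, of the picture: columns of its width, rows of its height, round what is visible of it).
- finder.silhouettes(query, picture): "mask" (400x640 bool, what is visible of it) and "rect" ([centre column, centre row, width, height] as shares, 0 to 1, of the picture: columns of its width, rows of its height, round what is visible of it).
The state is a dict: "t": time; "qpos": joint angles; "qvel": joint speeds; "joint_torque": joint torques, N m; "ee_pos": TCP position; "orientation": TCP orientation; "ft_force": force on the tool from outside, world axes, zero at the start; "moment": the same for the moment, N m; "width": finger opening in mm; "grasp_force": force on a finger pad.
Only numpy, scipy, OpenCV 4.12 (cv2) and the standard library are available. Lean on these libraries where they do the work, as an engineer would, in place of code of your own. Each camera call takes 0.05 s, during which the arm holds its last target. There are 200 camera calls.

## Working session

There is one attempt and no reset: what is moved stays moved. The work goes in short steps, Python scripts to look and compute and a tool call to move; the robot and the scene stay as the last step left them, time stands still between calls to the robot, and variables do not carry over. Pictures are saved under pics/ and viewed, at most 10 in all, crops included, and the job is handed in when it is done.

Besides the shell and the picture viewer there is one more tool, called after "Emit:" by a JSON object that holds its "op" and its "data", one argument or row to a line. servo_tool: Moves the arm, as the interface text tells. Its arguments: {"type":"object","properties":{"deltas":{"type":"array","items":{"type":"array"}},"grip":{"type":"number"}},"required":["deltas"]}

```bash
mkdir -p pics; ls
cat > h.py <<'E'
import numpy as np, cv2
from workcell import ctrl, get_image, close_job, finder
from scipy.spatial.transform import Rotation as R
def world(im, mask=None):
    d=im["depth"]; v,u=np.nonzero((d>0) if mask is None else (mask&(d>0)))
    z=d[v,u]; K=im["K"]
    p=np.c_[(u-K[0,2])/K[0,0]*z,(v-K[1,2])/K[1,1]*z,z]
    T=im["pose"]; return p@T[:3,:3].T+T[:3,3], u, v
E
python3 - <<'E'
from h import *
o=ctrl.get_obs(); print(o, ctrl.grip_point_offset)
for n in ("top","side"):
    im=get_image(n); cv2.imwrite(f"pics/{n}0.png",im["frame"]); np.savez(f"{n}0.npz",**{k:im[k] for k in("frame","depth","K","pose")})
    print(n,im["pose"].round(2).tolist())
    for q in("meter","pump","refunit","fitting","collar_top"):
        for r in finder.silhouettes(q,im)[:3]:
            p,u,v=world(im,r["mask"]); c=np.array(r["rect"])*[640,400,640,400]
            print(q,round(r["score"],2),c.round(),np.median(p,0).round() if len(p) else None, p.max(0).round() if len(p) else None)
E
```

```text
pics
{'t': 0.0, 'qpos': array([-1.31401574e+00,  4.23833135e-01,  1.63068832e+00, -1.46466952e-06,
        1.08859941e+00, -1.90149847e-02]), 'qvel': array([-0.00117167,  0.00017689, -0.00105246, -0.00077259,  0.00037695,
        0.00088859]), 'joint_torque': array([ 2.39177629e-03, -5.44615638e+01, -2.73668522e+01,  6.45225495e-02,
        2.28128023e-02, -1.28052275e-04]), 'ee_pos': array([ 170.06900959, -600.83666125,  221.90716883]), 'orientation': array([-3.11026698e+00, -4.31639462e-01,  2.86593108e-04]), 'ft_force': array([-0.61783857,  0.42255946, -0.22211628]), 'moment': array([-0.00341552,  0.03765955,  0.01633717]), 'grasp_force': 0.0, 'width': 87.64442726881386} 18.700000000000003
top [[-0.01, -0.98, 0.18, 251.94], [-1.0, 0.0, -0.02, 5.99], [0.01, -0.18, -0.98, 1623.95], [0.0, 0.0, 0.0, 1.0]]
meter 0.96 [360. 200.  25.  33.] [ 553. -175.   42.] [ 628. -134.  102.]
meter 0.95 [355. 262.  37.  38.] [ 338. -158.   43.] [ 399. -103.   95.]
meter 0.71 [401. 210.  38.  39.] [ 517. -317.   42.] [ 591. -259.   94.]
pump 0.59 [363. 152.  37.  50.] [ 721. -177.  100.] [ 807. -125. 
[... 599 characters left out ...]
[ 321. -143.   41.] [396. -98.  92.]
pump 0.96 [313. 178.  53.  45.] [ 705. -144.   77.] [2007. -121.  116.]
refunit 0.96 [237. 223.  77.  73.] [662. 186.  86.] [2010.  234.  121.]
refunit 0.69 [255. 186.  30.  45.] [792.  10.  77.] [838.  57. 125.]
refunit 0.36 [359. 199.  40.  42.] [ 549. -166.   40.] [ 720. -130.   92.]
fitting 0.7 [358. 200.  47.  44.] [ 548. -165.   41.] [ 705. -130.   92.]
fitting 0.7 [397. 189.  39.  34.] [ 510. -300.   40.] [ 653. -217.   91.]
fitting 0.62 [415. 232.  43.  42.] [ 320. -142.   41.] [396. -98.  92.]
collar_top 0.36 [344. 188.   5.   5.] [ 602. -171.   78.] [ 699. -164.   91.]
collar_top 0.25 [358. 200.  46.  42.] [ 549. -165.   41.] [ 705. -130.   91.]
```

Run:
```python
import cv2
a=cv2.imread("pics/top0.png")[90:300,190:470]; b=cv2.imread("pics/side0.png")[130:290,180:460]
cv2.imwrite("pics/top0c.png",cv2.resize(a,(784,588),interpolation=3)); cv2.imwrite("pics/side0c.png",cv2.resize(b,(784,448),interpolation=3))
```

```text
(no output)
```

View pics/top0c.png

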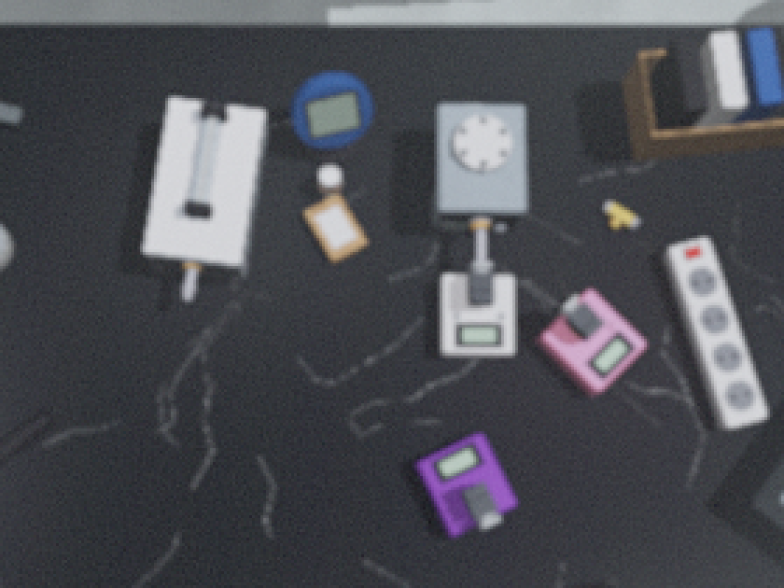

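View pics/side0c.png

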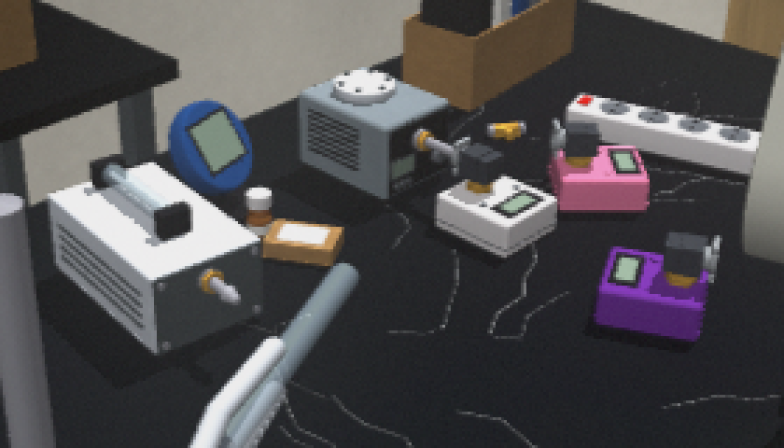

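The top view shows three look-alikes: white at (361,201), coupled to the grey pump's tube; pink at (401,212); purple at (355,262). The white one is the meter. The aluminium reference unit is at (262,161) with its short tube tip near (257,191), and the side crop agrees.

```bash
cat >> h.py <<'E'
def rect(p,lo,hi,c,rad):
    m=(p[:,2]>lo)&(p[:,2]<hi)&(np.hypot(*(p[:,:2]-c).T)<rad)
    (x,y),(w,h),a=cv2.minAreaRect(p[m][:,:2].astype(np.float32)); return round(x,1),round(y,1),round(w,1),round(h,1),round(a,2),int(m.sum())
def rel(tgt,yaw):
    """move from the current tool frame to tgt with tool pointing down, tool x at world yaw"""
    o=ctrl.get_obs(); R0=R.from_rotvec(o["orientation"])
    Rt=R.from_euler("z",yaw)*R.from_rotvec([np.pi,0,0])
    return (R0.inv().apply(np.array(tgt)-o["ee_pos"])).round(1), (R0.inv()*Rt).as_rotvec().round(4)
E
python3 - <<'E'
from h import *
for n in("top","side"):
    p,_,_=world(dict(np.load(n+"0.npz")))
    print(n,"meter",rect(p,36,48,[553,-175],75)); print("pump",rect(p,94,106,[721,-177],110)); print("ref",rect(p,86,97,[697,158],140))
    for nm,c,lo,hi,r in(("fit",[590,-177],74,95,40),("ptube",[635,-177],66,80,35),("rtube",[570,180],60,80,50)):
        m=(p[:,2]>lo)&(p[:,2]<hi)&(np.hypot(*(p[:,:2]-c).T)<r); q=p[m]
        if len(q): print(nm,m.sum(),q.mean(0).round(),q.min(0).round(),q.max(0).round())
R0=R.from_rotvec(ctrl.get_obs()["orientation"]).as_matrix(); print(R0.round(3))
im=get_image("wrist"); print("cam in tool",(R0.T@(im["pose"][:3,3]-ctrl.get_obs()["ee_pos"])).round(), (R0.T@im["pose"][:3,:3]).round(2).tolist(),im["K"][0,0])
print(rel([560,-175,330],0),rel([560,-175,330],np.pi/2),rel([560,-175,330],-np.pi/2))
E
```

```text
top meter (552.4, -178.9, 88.2, 98.1, 89.25, 543)
pump (735.7, -183.1, 108.4, 142.2, 88.96, 844)
ref (707.5, 160.3, 121.3, 207.6, 81.88, 1469)
fit 136 [ 585. -179.   84.] [ 557. -194.   74.] [ 628. -165.   93.]
ptube 61 [ 639. -180.   75.] [ 601. -195.   66.] [ 667. -162.   79.]
rtube 63 [593. 175.  73.] [566. 147.  62.] [615. 202.  79.]
side meter (548.9, -177.5, 102.7, 91.5, 0.61, 454)
pump (733.5, -181.4, 115.4, 144.7, 88.7, 493)
ref (701.7, 144.1, 160.9, 205.1, 80.21, 1464)
fit 135 [ 581. -177.   83.] [ 553. -198.   74.] [ 629. -162.   92.]
ptube 86 [ 642. -175.   73.] [ 602. -198.   66.] [ 668. -157.   80.]
rtube 182 [598. 178.  72.] [563. 143.  60.] [614. 209.  80.]
[[ 0.962  0.272  0.   ]
 [ 0.272 -0.962  0.   ]
 [ 0.    -0.    -1.   ]]
cam in tool [  76.   -1. -162.] [[0.0, -0.96, -0.28], [1.0, 0.0, 0.0], [-0.0, -0.28, 0.96]] 309.21900599785215
(array([ 491.1, -304.1, -107.3]), array([-1.000e-04,  0.000e+00,  2.758e-01])) (array([ 491.1, -304.1, -107.3]), array([-0.   , -0.   , -1.295])) (array([ 491.1, -304.1, -107.3]), array([-0.    ,  0.    ,  1.8466]))
```

Emit:
{"op": "servo_tool", "data": {
  "deltas": [
    [[34,-20,-1],[0,0,0]],
    [[67,-40,-1],[0,0,0]],
    [[101,-59,-2],[0,0,0]],
    [[134,-79,-3],[0,0,0]],
    [[168,-99,-3],[0,0,0]]
  ],
  "grip": -1
}}

```text
t: 1.07
ee_pos: [305.8, -459.2, 226.0]
orientation: [3.111, 0.431, 0.0]
ft_force: [0.6, -0.5, -0.2]
width: 87.9
grasp_force: 0.0
```

Emit:
{"op": "servo_tool", "data": {
  "deltas": [
    [[34,-20,-1],[0,0,-0.12]],
    [[67,-40,-1],[0,0,-0.24]],
    [[101,-59,-2],[0,0,-0.36]],
    [[134,-79,-3],[0,0,-0.48]],
    [[168,-99,-3],[0,0,-0.6]]
  ]
}}

```text
t: 1.48
ee_pos: [440.7, -317.9, 229.1]
orientation: [2.841, 1.34, 0.0]
ft_force: [1.0, 0.2, 0.4]
width: 87.7
grasp_force: 0.0
```

Emit:
{"op": "servo_tool", "data": {
  "deltas": [
    [[39,3,-1],[0,0,-0.12]],
    [[78,5,-1],[0,0,-0.24]],
    [[117,8,-2],[0,0,-0.36]],
    [[156,11,-3],[0,0,-0.48]],
    [[195,13,-3],[0,0,-0.6]]
  ]
}}

```text
t: 1.9
ee_pos: [575.8, -176.3, 232.1]
orientation: [2.317, 2.12, 0.001]
ft_force: [-0.1, -1.5, 0.9]
width: 87.9
grasp_force: 0.0
```

Emit:
{"op": "servo_tool", "data": {
  "deltas": [
    [[0,0,0],[0,0,-0.095]],
    [[0,0,0],[0,0,-0.095]],
    [[0,0,0],[0,0,-0.095]]
  ]
}}

```text
t: 2.15
ee_pos: [574.3, -177.6, 231.4]
orientation: [-2.223, -2.219, 0.001]
ft_force: [-0.0, -1.0, -0.5]
width: 87.9
grasp_force: 0.0
```

Run:
```python
from h import *
im=get_image("wrist"); cv2.imwrite("pics/w1.png",im["frame"]); np.savez("w1.npz",**{k:im[k] for k in("frame","depth","K","pose")})
p,u,v=world(im)
print("meter",rect(p,37,47,[552,-178],75))
def st(nm,m): q=p[m]; print(nm,m.sum(),q.mean(0).round(1) if len(q) else "",np.percentile(q,1,0).round(1),np.percentile(q,99,0).round(1)) if len(q) else print(nm,0)
near=(abs(p[:,1]+178)<30)
st("blocktop",near&(p[:,2]>82)&(p[:,2]<87)&(p[:,0]<600))
st("lugtop",near&(p[:,2]>87.5)&(p[:,2]<95)&(p[:,0]<640))
m=near&(abs(p[:,1]+178)<15)&(p[:,2]>70)&(p[:,2]<80)&(p[:,0]>615)&(p[:,0]<660); st("tube",m)
q=p[m&(p[:,2]>74)]; print(np.polyfit(q[:,0],q[:,1],1) if len(q)>5 else "")
for qn in("collar_top","fitting"):
    for r in finder.search_frame(qn,im)[:2]: print(qn,r)
```

```text
meter (549.8, -180.7, 89.6, 99.6, 89.22, 4965)
blocktop 2228 [ 435.9 -176.7   84.3] [ 291.  -195.1   82.2] [ 592.9 -155.2   86.2]
lugtop 250 [ 440.5 -183.1   89. ] [ 285.7 -194.9   87.6] [ 604.9 -170.6   91.1]
tube 524 [ 639.6 -180.8   75. ] [ 615.9 -191.6   70.4] [ 659.  -171.    79.7]
[ 1.35781865e-02 -1.90062707e+02]
collar_top {'rect': [0.0724, 0.4939, 0.0339, 0.0532], 'score': 0.89}
collar_top {'rect': [0.4681, 0.6967, 0.0278, 0.0725], 'score': 0.81}
fitting {'rect': [0.47, 0.459, 0.1525, 0.1935], 'score': 0.78}
fitting {'rect': [0.431, 0.6887, 0.1492, 0.1745], 'score': 0.66}
```

View pics/w1.png

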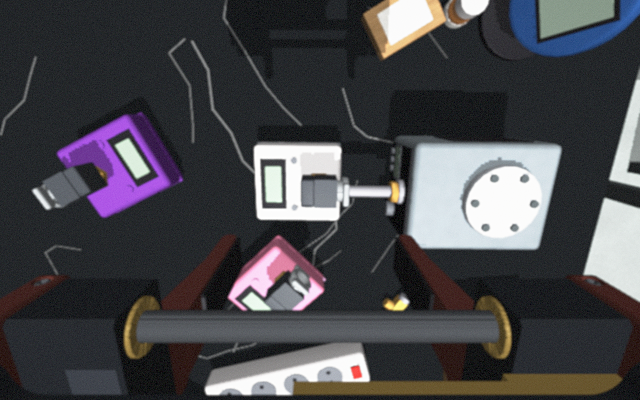

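The wrist view shows the white meter at (298,182), its fitting block at (320,191) and light collar at (345,192) on the pump's tube; pink and purple are clearly apart.

Run:
```python
from h import *
p,u,v=world(dict(np.load("w1.npz")))
def st(nm,m): q=p[m]; print(nm,m.sum(),np.median(q,0).round(1),np.percentile(q,3,0).round(1),np.percentile(q,97,0).round(1))
n=(abs(p[:,1]+180)<22)&(p[:,0]>540)
st("block",n&(p[:,2]>81)&(p[:,2]<87.5)&(p[:,0]<597)); print(rect(p,81,87.5,[577,-180],24))
st("lug",n&(p[:,2]>80)&(p[:,2]<95)&(p[:,0]>597)&(p[:,0]<625))
for x in range(596,622,2):
    q=p[n&(abs(p[:,0]-x)<1)&(p[:,2]>60)]; print(x,len(q),q[:,2].max().round(1) if len(q) else "",np.median(q[q[:,2]>q[:,2].max()-4][:,1]).round(1) if len(q) else "")
st("pumpface",(abs(p[:,1]+181)<45)&(p[:,2]>85)&(p[:,2]<104)&(p[:,0]>640)&(p[:,0]<720))
print("pump",rect(p,94,105,[735,-182],110))
```

```text
block 1052 [ 574.5 -180.1   84.5] [ 556.8 -194.5   82.3] [ 592.2 -166.3   85.8]
(577.5, -180.9, 30.2, 43.4, 89.34, 1056)
lug 159 [ 601.7 -180.1   89.1] [ 597.5 -191.7   80.3] [ 605.  -170.    90.9]
596 106 340.6 -158.4
598 112 340.5 -158.4
600 139 340.5 -158.4
602 126 340.6 -158.4
604 121 340.5 -158.3
606 78 340.5 -158.5
608 89 340.4 -158.4
610 89 340.6 -158.3
612 88 340.5 -158.4
614 87 340.3 -158.4
616 1458 340.6 -158.4
618 2990 340.6 -158.4
620 481 340.4 -158.4
pumpface 5340 [ 689.3 -177.6   99.5] [ 663.4 -222.2   91.2] [ 717.4 -138.4  101. ]
pump (733.2, -182.3, 108.8, 140.9, 89.25, 10239)
```

```bash
python3 -c "
from h import *
print(ctrl.get_obs()['ee_pos'],rel([580.5,-180.4,120],1.560),rel([580.5,-180.4,80],1.560))"
```

```text
[ 573.71897684 -178.76949014  231.69953118] (array([ -1.6,   6.8, 111.7]), array([-0.0003,  0.    ,  0.0073])) (array([ -1.6,   6.8, 151.7]), array([-0.0003,  0.    ,  0.0073]))
```

Emit:
{"op": "servo_tool", "data": {
  "deltas": [
    [[-2,6,30],[0,0,0.006]],
    [[-2,6,60],[0,0,0.006]],
    [[-2,6,90],[0,0,0.006]],
    [[-2,6,105],[0,0,0.006]],
    [[-2,6,112],[0,0,0.006]]
  ]
}}

```text
t: 2.72
ee_pos: [578.2, -180.4, 117.0]
orientation: [-2.229, -2.208, 0.003]
ft_force: [0.6, -0.2, 0.3]
width: 87.7
grasp_force: 0.0
```

Emit:
{"op": "servo_tool", "data": {
  "deltas": [
    [[0,0,12],[0,0,0]],
    [[0,0,24],[0,0,0]],
    [[0,0,34],[0,0,0]],
    [[0,0,40],[0,0,0]],
    [[0,0,40],[0,0,0]]
  ]
}}

```text
t: 3.13
ee_pos: [579.8, -179.8, 78.5]
orientation: [-2.227, -2.213, 0.001]
ft_force: [0.1, -1.0, -0.5]
width: 87.9
grasp_force: 0.0
```

Run:
```python
from h import *
print(np.mean([ctrl.get_obs()["ee_pos"] for _ in range(3)],0))
a=get_image("wrist"); b=get_image("side"); cv2.imwrite("pics/w2.png",np.vstack([cv2.resize(a["frame"],(480,300)),cv2.resize(b["frame"][150:250,290:450],(480,300),interpolation=3)]))
```

```text
[ 579.82164489 -179.75964889   78.53390909]
```

View pics/w2.png

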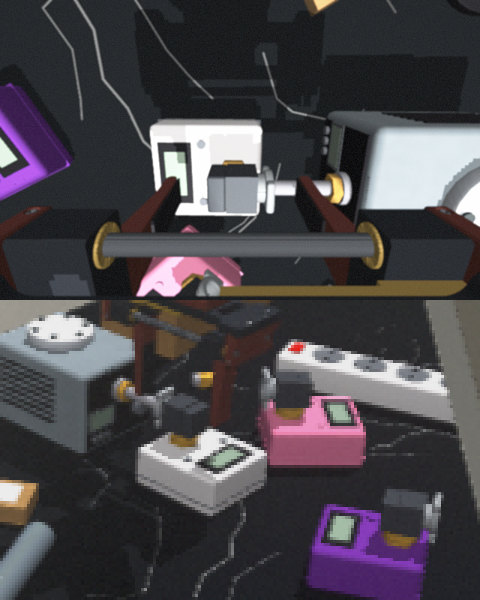

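Run:
```python
from h import *
d=dict(np.load("side0.npz"))
T=np.linalg.inv(d["pose"])
for P in([536,-180,80],[624,-180,80],[556,-180,85],[578,-180,85],[605,-180,90]):
    c=T[:3,:3]@np.array(P)+T[:3,3]; q=d["K"]@c; q=q[:2]/q[2]; print(P,q.round(1),((q-[290,150])*3).round())
w=get_image("wrist"); T=np.linalg.inv(w["pose"])
for P in([536,-180,80],[624,-180,80],[556,-180,85],[578,-180,85],[605,-180,90]):
    c=T[:3,:3]@np.array(P)+T[:3,3]; q=w["K"]@c; q=q[:2]/q[2]; print(P,(q*.75).round())
```

```text
[536, -180, 80] [361.9 189.6] [216. 119.]
[624, -180, 80] [339.2 180.3] [148.  91.]
[556, -180, 85] [356.7 186. ] [200. 108.]
[578, -180, 85] [350.9 183.6] [183. 101.]
[605, -180, 90] [344.1 179.4] [162.  88.]
[536, -180, 80] [182. 191.]
[624, -180, 80] [297. 190.]
[556, -180, 85] [207. 194.]
[578, -180, 85] [237. 193.]
[605, -180, 90] [274. 196.]
```

Emit:
{"op": "servo_tool", "data": {
  "deltas": [
    [[0,-4,-1],[0,0,0]],
    [[0,-4,-1],[0,0,0]]
  ],
  "grip": -0.1
}}

```text
t: 3.45
ee_pos: [576.2, -179.9, 81.3]
orientation: [2.228, 2.215, 0.0]
ft_force: [-1.3, 0.3, 0.3]
width: 77.7
grasp_force: 0.0
```

Emit:
{"op": "servo_tool", "data": {
  "deltas": [
    [[0,0,0],[0,0,0]],
    [[0,0,0],[0,0,0]],
    [[0,0,0],[0,0,0]]
  ]
}}

```text
t: 3.7
ee_pos: [576.8, -179.9, 81.0]
orientation: [2.228, 2.214, 0.001]
ft_force: [3.3, 0.7, -0.4]
width: 58.1
grasp_force: 1.3
```

Emit:
{"op": "servo_tool", "data": {
  "deltas": [
    [[0,0,0],[0,0,0]],
    [[0,0,0],[0,0,0]],
    [[0,0,0],[0,0,0]]
  ],
  "grip": 0.1
}}

```text
t: 3.95
ee_pos: [577.2, -180.1, 81.0]
orientation: [2.227, 2.214, 0.001]
ft_force: [3.3, -0.6, 1.2]
width: 44.2
grasp_force: 30.0
```

Emit:
{"op": "servo_tool", "data": {
  "deltas": [
    [[0,-2,0],[0,0,0]],
    [[0,-4,0],[0,0,0]],
    [[0,-6,0],[0,0,0]],
    [[0,-8,0],[0,0,0]],
    [[0,-10,0],[0,0,0]]
  ],
  "grip": 0.2
}}

```text
t: 4.37
ee_pos: [566.7, -180.0, 81.0]
orientation: [2.228, 2.214, 0.001]
ft_force: [3.5, -0.7, 3.4]
width: 44.2
grasp_force: 30.0
```

Emit:
{"op": "servo_tool", "data": {
  "deltas": [
    [[0,-5,0],[0,0,0]],
    [[0,-10,0],[0,0,0]],
    [[0,-15,0],[0,0,0]],
    [[0,-20,0],[0,0,0]],
    [[0,-25,0],[0,0,0]]
  ]
}}

```text
t: 4.78
ee_pos: [541.3, -179.8, 81.0]
orientation: [2.228, 2.214, 0.001]
ft_force: [4.3, 0.3, 5.3]
width: 43.8
grasp_force: 30.0
```

Emit:
{"op": "servo_tool", "data": {
  "deltas": [
    [[0,-5,0],[0,0,0]],
    [[0,-10,0],[0,0,0]],
    [[0,-15,0],[0,0,0]],
    [[0,-20,0],[0,0,0]],
    [[0,-25,0],[0,0,0]]
  ]
}}

```text
t: 5.2
ee_pos: [516.2, -179.6, 81.0]
orientation: [2.228, 2.214, 0.001]
ft_force: [4.5, -1.0, 5.6]
width: 44.1
grasp_force: 30.0
```

Emit:
{"op": "servo_tool", "data": {
  "deltas": [
    [[0,-5,0],[0,0,0]],
    [[0,-10,0],[0,0,0]],
    [[0,-15,0],[0,0,0]],
    [[0,-15,0],[0,0,0]]
  ]
}}

```text
t: 5.53
ee_pos: [500.4, -179.5, 81.0]
orientation: [-2.228, -2.214, 0.0]
ft_force: [1.4, 0.0, 6.8]
width: 43.9
grasp_force: 30.0
```

Run:
```python
from h import *
a=get_image("wrist"); b=get_image("side"); cv2.imwrite("pics/w3.png",np.vstack([cv2.resize(a["frame"],(480,300)),cv2.resize(b["frame"][150:250,290:450],(480,300),interpolation=3)]))
```

```text
(no output)
```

View pics/w3.png

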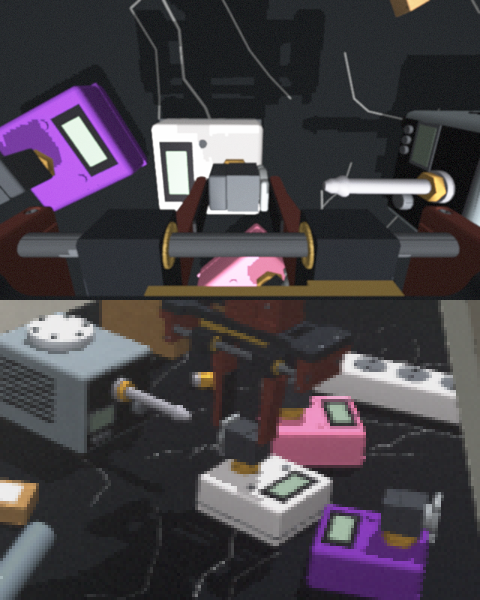

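The meter is off: the pump tube's free end is at (335,187) in the wrist view and the fitting at (233,187), gripped with the collar in.

Emit:
{"op": "servo_tool", "data": {
  "deltas": [
    [[0,0,0],[0,0,0]],
    [[0,0,0],[0,0,0]],
    [[0,0,0],[0,0,0]]
  ],
  "grip": -1
}}

```text
t: 5.88
ee_pos: [499.4, -178.9, 79.9]
orientation: [-2.226, -2.212, 0.003]
ft_force: [-0.0, -0.2, 0.3]
width: 60.7
grasp_force: 0.0
```

Emit:
{"op": "servo_tool", "data": {
  "deltas": [
    [[0,0,-10],[0,0,0]],
    [[0,0,-20],[0,0,-0.11]],
    [[0,0,-25],[0,0,-0.23]],
    [[0,0,-25],[0,0,-0.35]],
    [[0,0,-25],[0,0,-0.47]]
  ]
}}

```text
t: 6.3
ee_pos: [500.7, -179.2, 106.2]
orientation: [-1.643, -2.677, 0.001]
ft_force: [0.2, -0.1, -0.2]
width: 87.5
grasp_force: 0.0
```

Emit:
{"op": "servo_tool", "data": {
  "deltas": [
    [[0,0,0],[0,0,-0.12]],
    [[0,0,0],[0,0,-0.24]],
    [[0,0,0],[0,0,-0.36]],
    [[0,0,0],[0,0,-0.48]],
    [[0,0,0],[0,0,-0.6]]
  ]
}}

```text
t: 6.72
ee_pos: [500.4, -179.1, 105.8]
orientation: [-0.778, -3.042, -0.0]
ft_force: [0.1, 0.3, -0.4]
width: 87.8
grasp_force: 0.0
```

Emit:
{"op": "servo_tool", "data": {
  "deltas": [
    [[0,0,0],[0,0,-0.12]],
    [[0,0,0],[0,0,-0.24]],
    [[0,0,0],[0,0,-0.36]],
    [[0,0,0],[0,0,-0.48]],
    [[0,0,0],[0,0,-0.5]]
  ]
}}

```text
t: 7.13
ee_pos: [500.5, -179.2, 105.7]
orientation: [-0.003, -3.14, -0.001]
ft_force: [1.2, 0.1, -0.8]
width: 88.0
grasp_force: 0.0
```

Run:
```python
from h import *
im=get_image("wrist"); p,u,v=world(im); np.savez("w4.npz",**{k:im[k] for k in("frame","depth","K","pose")})
o=ctrl.get_obs(); print(o["ee_pos"],o["orientation"])
print(rect(p,37,47,[472,-180],75),rect(p,81,87.5,[497,-180],24))
print(rel([497,-180,60],np.pi-.011))
T=get_image("top"); pt,_,_=world(T)
m=(pt[:,2]>12)&(pt[:,0]>330)&(pt[:,0]<620)&(pt[:,1]>-130)&(pt[:,1]<400); q=pt[m]
n,l=np.histogram2d(q[:,0],q[:,1],bins=[range(330,621,30),range(-130,401,30)])[:2]; print(n.astype(int))
s=dict(np.load("side0.npz")); print(s["depth"][225:260:8,295:312:8])
```

```text
[ 500.6929554  -179.17713262  105.73751648] [-9.69829861e-03 -3.14017305e+00 -7.41799263e-04]
(457.3, -180.2, 89.8, 120.6, 89.65, 13043) (496.6, -180.5, 29.9, 45.4, 88.92, 2789)
(array([ 3.6, -0.9, 45.7]), array([ 0.0005, -0.0014,  0.0048]))
[[177 188 126   0  29  71   0   0   0   0   0   1   0   0   0   0   0]
 [151 156  28   0   0   0   0   0   0   0   0   0   0   0   0   0   0]
 [123 103   0   0   0   0   0   0   0   0   0   0   0   0   0   0  39]
 [120  67   0   0   0   0   1   0   1   0   0   0   0   0   0   0  27]
 [109  25   0   0   0   0   0   0   0   0   0   1   0   0   0   0   0]
 [129  39   0   0   0   0   0   0   0   0   0   0   0   0   0   0   1]
 [100  31   0   0   0   0   0   0   0   0   0   0   0   0   1   0   0]
 [  4   0   0   0   0   0   0   0   0   0   5   0   0   0   0   0   0]
 [  0   0   0   1   0   0   0   0   1   0  33   0   0   0   0   0   0]]
[[1373.2339   602.6802  1369.4883 ]
 [ 584.4515   593.83276 1334.8887 ]
 [ 573.1838  1297.1246  1299.6777 ]
 [1266.5308  1263.4279  1265.1166 ]
 [1234.9894  1237.414   1234.0608 ]]
```

Emit:
{"op": "servo_tool", "data": {
  "deltas": [
    [[3.5,-1,12],[0,0,0]],
    [[3.5,-1,24],[0,0,0]],
    [[3.5,-1,36],[0,0,0]],
    [[3.5,-1,43],[0,0,0]],
    [[3.5,-1,43],[0,0,0]]
  ]
}}

```text
t: 7.65
ee_pos: [496.7, -179.9, 60.7]
orientation: [-0.012, -3.138, -0.002]
ft_force: [0.1, -0.1, 0.4]
width: 87.9
grasp_force: 0.0
```

Emit:
{"op": "servo_tool", "data": {
  "deltas": [
    [[0,0,0],[0,0,0]],
    [[0,0,0],[0,0,0]],
    [[0,0,0],[0,0,0]],
    [[0,0,0],[0,0,0]],
    [[0,0,0],[0,0,0]]
  ],
  "grip": 0.5
}}

```text
t: 8.07
ee_pos: [498.3, -180.5, 63.1]
orientation: [0.011, 3.141, -0.0]
ft_force: [1.5, -0.7, -0.1]
width: 58.2
grasp_force: 0.0
```

Emit:
{"op": "servo_tool", "data": {
  "deltas": [
    [[0,0,0],[0,0,0]],
    [[0,0,0],[0,0,0]],
    [[0,0,0],[0,0,0]]
  ]
}}

```text
t: 8.32
ee_pos: [498.0, -180.4, 62.8]
orientation: [0.011, 3.141, -0.0]
ft_force: [-0.3, -0.5, 0.1]
width: 38.2
grasp_force: 0.0
```

Emit:
{"op": "servo_tool", "data": {
  "deltas": [
    [[0,0,0],[0,0,0]],
    [[0,0,0],[0,0,0]],
    [[0,3,0],[0,0,0]],
    [[0,10,0],[0,0,0]],
    [[0,20,0],[0,0,0]]
  ]
}}

```text
t: 8.73
ee_pos: [498.3, -160.4, 62.8]
orientation: [0.012, 3.141, -0.001]
ft_force: [-0.2, -2.4, 0.9]
width: 29.7
grasp_force: 30.0
```

Emit:
{"op": "servo_tool", "data": {
  "deltas": [
    [[0,14,0],[0,0,0]],
    [[0,30,0],[0,0,0]],
    [[0,46,0],[0,0,0]],
    [[0,62,0],[0,0,0]],
    [[0,78,0],[0,0,0]]
  ]
}}

```text
t: 9.15
ee_pos: [498.4, -80.9, 62.8]
orientation: [0.01, 3.142, -0.0]
ft_force: [1.1, -2.3, 0.1]
width: 29.4
grasp_force: 30.0
```

Emit:
{"op": "servo_tool", "data": {
  "deltas": [
    [[0,16,0],[0,0,0]],
    [[0,32,0],[0,0,0]],
    [[0,48,0],[0,0,0]],
    [[0,64,0],[0,0,0]],
    [[0,80,0],[0,0,0]]
  ]
}}

```text
t: 9.57
ee_pos: [498.7, -0.9, 62.7]
orientation: [-0.01, -3.141, 0.0]
ft_force: [0.4, -2.6, 1.2]
width: 29.3
grasp_force: 30.0
```

Emit:
{"op": "servo_tool", "data": {
  "deltas": [
    [[0,16,0],[0,0,0]],
    [[0,32,0],[0,0,0]],
    [[0,48,0],[0,0,0]],
    [[0,64,0],[0,0,0]],
    [[0,80,0],[0,0,0]]
  ]
}}

```text
t: 9.98
ee_pos: [499.0, 79.0, 62.8]
orientation: [-0.01, -3.141, 0.0]
ft_force: [0.5, -2.2, 1.1]
width: 29.9
grasp_force: 30.0
```

Emit:
{"op": "servo_tool", "data": {
  "deltas": [
    [[0,16,0],[0,0,0]],
    [[0,32,0],[0,0,0]],
    [[0,48,0],[0,0,0]],
    [[0,64,0],[0,0,0]],
    [[0,80,0],[0,0,0]]
  ]
}}

```text
t: 10.4
ee_pos: [499.3, 158.9, 62.8]
orientation: [-0.01, -3.141, 0.001]
ft_force: [-0.4, -3.8, 2.1]
width: 30.3
grasp_force: 30.0
```

Emit:
{"op": "servo_tool", "data": {
  "deltas": [
    [[0,12,0],[0,0,0.03]],
    [[0,20,0],[0,0,0.06]],
    [[0,27,0],[0,0,0.09]],
    [[0,32,0],[0,0,0.12]],
    [[0,32,0],[0,0,0.13]]
  ]
}}

```text
t: 10.82
ee_pos: [499.7, 191.3, 62.8]
orientation: [-0.215, -3.134, -0.001]
ft_force: [-1.2, 3.3, 1.9]
width: 30.3
grasp_force: 30.0
```

Run:
```python
from h import *
im=get_image("wrist"); cv2.imwrite("pics/w5.png",im["frame"]); np.savez("w5.npz",**{k:im[k] for k in("frame","depth","K","pose")})
p,u,v=world(im); print(ctrl.get_obs()["ee_pos"],ctrl.get_obs()["orientation"])
print("ref",rect(p,87,97,[706,160],140),"box",rect(p,37,47,[475,192],70),"block",rect(p,81,87.5,[500,191],24))
e=np.array([np.cos(-.1412),np.sin(-.1412)]); n=np.array([-e[1],e[0]])
# tube pts along e from tip guess
r=p[:,:2]-[707,160]; s=r@e; t=r@n; m=(s>-160)&(s<-104)&(abs(t)<14)&(p[:,2]>60)&(p[:,2]<82)
for k in range(-156,-104,4):
    b=m&(abs(s-k)<2); 
    if b.sum()>2: print(k,b.sum(),np.percentile(t[b],[2,50,98]).round(1),p[b][:,2].max().round(1))
```

```text
[499.75885386 190.95992391  62.754083  ] [-2.14717945e-01 -3.13390199e+00 -1.10552276e-03]
ref (0.0, 0.0, 0.0, 0.0, 0.0, 0) box (469.9, 195.7, 89.6, 98.3, 82.41, 17706) block (498.5, 191.4, 39.5, 44.9, 83.86, 4200)
-148 121 [-3.8 -0.1  3.5] 75.3
-144 147 [-5.6 -0.1  5.3] 76.1
-140 118 [-5.7 -0.1  5.8] 77.1
-136 205 [-7.6 -0.1  7.4] 77.9
-132 35 [-8.2 -1.9  8. ] 76.1
```

View pics/w5.png

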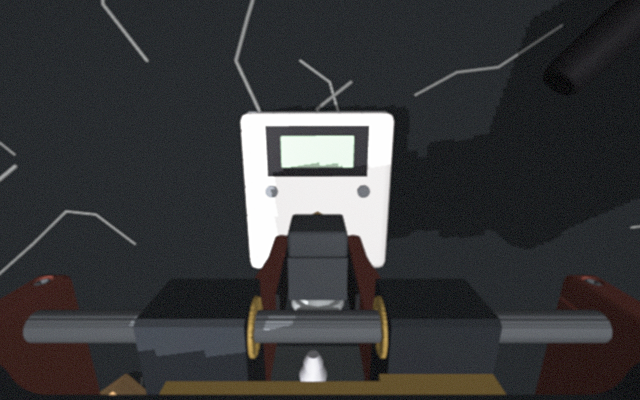

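The wrist view shows the fitting at (318,265) in the fingers and the reference tube's tip at (313,355), about 2 mm off line and 30 mm from the collar.

Emit:
{"op": "servo_tool", "data": {
  "deltas": [
    [[-4,-1,0],[0,0,0.003]],
    [[-8,-2,0],[0,0,0.006]],
    [[-12,-2,0],[0,0,0.006]],
    [[-15,-2,0],[0,0,0.006]],
    [[-15,-2,0],[0,0,0.006]]
  ]
}}

```text
t: 11.28
ee_pos: [515.0, 185.3, 62.7]
orientation: [-0.224, -3.133, 0.0]
ft_force: [-3.0, 0.2, 5.2]
width: 29.7
grasp_force: 30.0
```

Run:
```python
from h import *
im=get_image("wrist"); p,u,v=world(im); o=ctrl.get_obs(); print(o["ee_pos"],o["orientation"])
e=np.array([np.cos(-.1412),np.sin(-.1412)]); n=np.array([-e[1],e[0]])
b=rect(p,37,47,[485,190],70); print("box",b, (np.array(b[:2])-[707,160])@n, "tcp t",(o["ee_pos"][:2]-[707,160])@n,"s",(o["ee_pos"][:2]-[707,160])@e)
r=p[:,:2]-[707,160]; s=r@e; t=r@n
m=(s>-165)&(s<-104)&(abs(t)<14)&(p[:,2]>60)&(p[:,2]<82)
for k in range(-156,-104,4):
    q=m&(abs(s-k)<2)
    if q.sum()>2: print(k,q.sum(),np.percentile(t[q],[2,50,98]).round(1),p[q][:,2].max().round(1))
q=m&(abs(t)<4); print("tip s",np.percentile(s[q&(s>-158)],[0.5,2]).round(1))
# collar lug
q=(s>-180)&(s<-158)&(abs(t)<20)&(p[:,2]>82)&(p[:,2]<93); print("lug",q.sum(),np.percentile(t[q],[2,50,98]).round(1),np.percentile(s[q],[2,98]).round(1))
q=(s>-212)&(s<-185)&(abs(t)<14)&(p[:,2]>81)&(p[:,2]<88); print("block",np.percentile(t[q],[1,50,99]).round(1),np.percentile(s[q],[1,99]).round(1))
```

```text
[514.97401824 185.32312141  62.72663882] [-2.23974145e-01 -3.13328760e+00  2.16738714e-04]
box (485.4, 189.9, 89.7, 98.9, 82.03, 17757) -1.5836199516602925 tcp t -1.9529594397315222 s -193.67866195716215
-144 53 [-4.2 -0.1  4.6] 76.0
-140 115 [-6.1 -0.1  5.3] 77.3
-136 233 [-7.4 -0.1  7.3] 78.3
-132 145 [-8.5 -0.7  7.8] 78.7
-128 50 [-4.9 -0.4  4.8] 76.1
-124 94 [-5.5 -0.1  5.5] 76.6
-120 104 [-5.5 -0.   5.5] 76.8
-116 49 [-5.6  0.6  5.6] 75.9
-112 3 [-5.1  5.6  5.6] 71.3
-108 67 [-9.6 -6.4  9.7] 67.2
tip s [-144.  -143.6]
lug 146 [-12.8  -1.3   9.9] [-179.9 -172.9]
block [-13.7  -0.3  13.3] [-211.7 -185.3]
```

Emit:
{"op": "servo_tool", "data": {
  "deltas": [
    [[-2,1.5,0],[0,0,0]],
    [[-5,1.5,0],[0,0,0]],
    [[-5,1.5,0],[0,0,0]]
  ]
}}

```text
t: 11.58
ee_pos: [519.8, 186.0, 62.7]
orientation: [-0.224, -3.133, 0.001]
ft_force: [-3.0, -0.5, 6.1]
width: 29.5
grasp_force: 30.0
```

Run:
```python
from h import *
im=get_image("wrist"); p,u,v=world(im); o=ctrl.get_obs(); print(o["ee_pos"],o["orientation"])
e=np.array([np.cos(-.1412),np.sin(-.1412)]); n=np.array([-e[1],e[0]])
b=rect(p,37,47,[489,190],70); r=np.array(b[:2])-[707,160];print("box",b, r@n,r@e, "tcp t",(o["ee_pos"][:2]-[707,160])@n,"s",(o["ee_pos"][:2]-[707,160])@e)
r=p[:,:2]-[707,160]; s=r@e; t=r@n
q=(s>-240)&(s<-100)&(abs(t)<7)&(p[:,2]>60)&(p[:,2]<95)
for k in range(-222,-110,2):
    w=q&(abs(s-k)<1)
    if w.sum()>1: print(k,w.sum(),np.percentile(p[w][:,2],[5,95]).round(1), end="; ")
q=(s>-180)&(s<-150)&(abs(t)<20)&(p[:,2]>87)&(p[:,2]<93); print("\nlug",q.sum(),np.percentile(t[q],[2,50,98]).round(1))
cv2.imwrite("pics/w6.png",cv2.resize(im["frame"][200:400,200:440],(720,600)))
```

```text
[519.84944783 185.98297417  62.73286393] [-2.23966602e-01 -3.13286707e+00  7.01688654e-04]
box (489.9, 190.6, 89.7, 98.1, 81.89, 17773) -0.2572957406927756 -219.24576118799158 tcp t -0.6135482319764698 s -188.9446153859342
-214 69 [60.8 83.4]; -212 463 [61.8 84.6]; -210 117 [83.4 85.8]; -208 109 [83.5 85.5]; -206 109 [83.7 85.4]; -204 107 [83.5 85.3]; -202 105 [83.7 85.5]; -200 88 [83.6 85.3]; -198 115 [83.4 85.4]; -196 105 [83.8 85.5]; -194 94 [83.9 85.6]; -192 94 [83.8 85.5]; -190 102 [83.7 85.5]; -188 88 [83.8 85.3]; -186 100 [83.6 85.7]; -184 89 [83.7 85.3]; -182 97 [83.7 85.6]; -180 87 [83.8 85.6]; -178 89 [83.9 85.2]; -176 84 [83.7 85.5]; -174 14 [83.4 84.3]; -172 40 [79.7 81.9]; -170 116 [79.3 84.1]; -168 105 [79.5 84.1]; -140 13 [74.8 76.4]; -138 71 [73.  76.7]; -136 98 [72.3 77.9]; -134 90 [74.1 78.4]; -132 71 [74.9 78.4]; -130 11 [74.8 77.8]; -128 20 [73.9 76. ]; -126 54 [72.6 75.9]; -124 51 [70.1 75.8]; -122 53 [70.6 76.1]; -120 54 [70.7 75.8]; -118 52 [70.5 75.9]; -116 60 [69.9 75.9]; -114 46 [70.9 76.2]; -112 32 [71.7 75.1]; Traceback (most recent call last):
  File "<stdin>", line 10, in <module>
    return _quantile_unchecked(
        a, q, axis, out, overwrite_input, method, keepdims, weights)
    return _ureduce(a,
                    func=_quantile_ureduce_func,
    ...<5 lines>...
                    overwrite_input=overwrite_input,
                    method=method)
    r = func(a, **kwargs)
    result = _quantile(arr,
                       quantiles=q,
    ...<2 lines>...
                       out=out,
                       weights=wgt)
    slices_having_nans = np.isnan(arr[-1, ...])
                                  ~~~^^^^^^^^^
IndexError: index -1 is out of bounds for axis 0 with size 0
```

Emit:
{"op": "servo_tool", "data": {
  "deltas": [
    [[-4,0,-0.3],[0,0,0]],
    [[-8,0,-0.3],[0,0,0]],
    [[-12,0,-0.3],[0,0,0]],
    [[-16,0,-0.3],[0,0,0]],
    [[-20,0,-0.3],[0,0,0]]
  ]
}}

```text
t: 12.05
ee_pos: [540.1, 183.3, 62.8]
orientation: [-0.224, -3.133, 0.0]
ft_force: [-6.4, 0.4, 2.4]
width: 29.9
grasp_force: 30.0
```

Emit:
{"op": "servo_tool", "data": {
  "deltas": [
    [[-3,0,0],[0,0,0]],
    [[-6,0,0],[0,0,0]],
    [[-9,0,0],[0,0,0]],
    [[-12,0,0],[0,0,0]],
    [[-15,0,0],[0,0,0]]
  ]
}}

```text
t: 12.47
ee_pos: [555.2, 181.3, 62.7]
orientation: [0.224, 3.134, -0.0]
ft_force: [-1.8, 0.5, -1.6]
width: 29.3
grasp_force: 30.0
```

Emit:
{"op": "servo_tool", "data": {
  "deltas": [
    [[-2,0,0.2],[0,0,0]],
    [[-4,0,0.2],[0,0,0]],
    [[-6,0,0.2],[0,0,0]],
    [[-8,0,0.2],[0,0,0]]
  ]
}}

```text
t: 12.8
ee_pos: [561.4, 180.1, 62.8]
orientation: [-0.224, -3.13, 0.001]
ft_force: [-10.3, 1.5, 13.4]
width: 29.7
grasp_force: 30.0
```

Emit:
{"op": "servo_tool", "data": {
  "deltas": [
    [[-1,0,0],[0,0,0]],
    [[-2,0,0],[0,0,0]],
    [[-3,0,0],[0,0,0]],
    [[-4,0,0],[0,0,0]]
  ]
}}

```text
t: 13.13
ee_pos: [565.4, 179.6, 62.8]
orientation: [-0.223, -3.131, 0.001]
ft_force: [-0.2, -0.9, -4.5]
width: 29.6
grasp_force: 30.0
```

Emit:
{"op": "servo_tool", "data": {
  "deltas": [
    [[-1,0,0],[0,0,0]],
    [[-2,0,0],[0,0,0]]
  ]
}}

```text
t: 13.3
ee_pos: [568.2, 179.2, 62.8]
orientation: [-0.224, -3.132, 0.001]
ft_force: [-6.0, -1.1, 8.2]
width: 29.7
grasp_force: 30.0
```

Emit:
{"op": "servo_tool", "data": {
  "deltas": [
    [[-0.5,0,0],[0,0,0]],
    [[-1,0,0],[0,0,0]]
  ]
}}

```text
t: 13.47
ee_pos: [570.1, 179.2, 62.7]
orientation: [0.224, 3.133, 0.0]
ft_force: [-1.9, 0.4, -0.7]
width: 30.0
grasp_force: 30.0
```

Emit:
{"op": "servo_tool", "data": {
  "deltas": [
    [[-0.5,0,0],[0,0,0]],
    [[-1,0,0],[0,0,0]]
  ]
}}

```text
t: 13.63
ee_pos: [570.9, 179.2, 62.7]
orientation: [0.224, 3.133, 0.0]
ft_force: [-3.5, 1.8, 1.8]
width: 30.3
grasp_force: 30.0
```

Emit:
{"op": "servo_tool", "data": {
  "deltas": [
    [[-0.5,0,0],[0,0,0]],
    [[-1,0,0],[0,0,0]]
  ]
}}

```text
t: 13.8
ee_pos: [570.9, 179.1, 62.8]
orientation: [-0.224, -3.132, -0.0]
ft_force: [-8.4, 2.6, 4.3]
width: 29.7
grasp_force: 30.0
```

Emit:
{"op": "servo_tool", "data": {
  "deltas": [
    [[-0.5,0,0],[0,0,0]],
    [[-1,0,0],[0,0,0]]
  ]
}}

```text
t: 13.97
ee_pos: [571.0, 179.1, 62.7]
orientation: [-0.224, -3.13, 0.0]
ft_force: [-10.6, 3.7, 6.7]
width: 30.0
grasp_force: 30.0
```

Run:
```python
from h import *
im=get_image("wrist"); p,u,v=world(im); o=ctrl.get_obs(); print(o["ee_pos"],o["ft_force"])
e=np.array([np.cos(-.1412),np.sin(-.1412)]); n=np.array([-e[1],e[0]])
b=rect(p,37,47,[541,184],70); r=np.array(b[:2])-[707,160];print("box",b, r@n,r@e)
r=p[:,:2]-[707,160]; s=r@e; t=r@n
q=(abs(t)<7)&(p[:,2]>82)&(p[:,2]<87)&(s<-110)&(s>-175); print("block",np.percentile(s[q],[.5,99.5]))
```

```text
[571.02110388 179.12039072  62.777049  ] [-9.24485948  3.45140397  6.07133702]
box (549.9, 182.5, 89.7, 116.0, 81.87, 17801) 0.16719320868142162 -158.70296798242614
block [-161.36555454 -116.90116214]
```

Emit:
{"op": "servo_tool", "data": {
  "deltas": [
    [[1.5,0,0],[0,0,0]],
    [[3,0,0],[0,0,0]],
    [[4.5,0,0],[0,0,0]],
    [[6,0,0],[0,0,0]]
  ]
}}

```text
t: 14.35
ee_pos: [569.3, 179.6, 63.1]
orientation: [0.223, 3.128, 0.001]
ft_force: [9.7, -3.1, -7.2]
width: 29.8
grasp_force: 30.0
```

Emit:
{"op": "servo_tool", "data": {
  "deltas": [
    [[-2,0,0],[0,0,0]],
    [[-4,0,0],[0,0,0]],
    [[-5.5,0,0],[0,0,0]],
    [[-5.5,0,0],[0,0,0]]
  ]
}}

```text
t: 14.68
ee_pos: [570.9, 179.0, 62.8]
orientation: [-0.225, -3.13, 0.0]
ft_force: [-5.5, 3.4, 4.0]
width: 29.9
grasp_force: 30.0
```

Emit:
{"op": "servo_tool", "data": {
  "deltas": [
    [[0.8,0,0],[0,0,0]],
    [[1.5,0,0],[0,0,0]],
    [[1.5,0,0],[0,0,0]]
  ]
}}

```text
t: 14.93
ee_pos: [570.8, 179.1, 62.8]
orientation: [0.224, 3.133, -0.0]
ft_force: [-0.7, -0.0, -2.2]
width: 29.9
grasp_force: 30.0
```

Emit:
{"op": "servo_tool", "data": {
  "deltas": [
    [[0,0,0],[0,0,0]],
    [[0,0,0],[0,0,0]],
    [[0,0,0],[0,0,0]],
    [[0,0,0],[0,0,0]],
    [[0,0,0],[0,0,0]]
  ],
  "grip": -0.6
}}

```text
t: 15.35
ee_pos: [570.9, 179.1, 62.9]
orientation: [0.224, 3.133, 0.0]
ft_force: [0.3, -0.6, -0.3]
width: 59.5
grasp_force: 0.0
```

Emit:
{"op": "servo_tool", "data": {
  "deltas": [
    [[0,0,-15],[0,0,0]],
    [[0,0,-40],[0,0,0]],
    [[0,0,-70],[0,0,0]],
    [[30,0,-100],[0,0,0]],
    [[65,0,-120],[0,0,0]]
  ]
}}

```text
t: 15.77
ee_pos: [508.5, 188.6, 185.3]
orientation: [0.226, 3.129, 0.003]
ft_force: [0.3, 0.7, 0.3]
width: 70.3
grasp_force: 0.0
```

Emit:
{"op": "servo_tool", "data": {
  "deltas": [
    [[40,0,-10],[0,0,0]],
    [[60,0,-20],[0,0,0]],
    [[60,0,-20],[0,0,0]]
  ]
}}

```text
t: 16.02
ee_pos: [443.8, 197.2, 204.5]
orientation: [0.222, 3.133, 0.001]
ft_force: [1.5, 0.1, -0.7]
width: 69.9
grasp_force: 0.0
```

Run:
```python
from h import *
a=get_image("wrist"); b=get_image("side"); c=get_image("top"); 
cv2.imwrite("pics/w7.png",np.vstack([np.hstack([cv2.resize(b["frame"][160:270,190:366],(400,250),interpolation=3),cv2.resize(c["frame"][110:250,200:424],(400,250),interpolation=3)]),a["frame"][80:,:][:,:640].copy() if 0 else cv2.resize(a["frame"],(800,340))]))
for n,im in(("w",a),("s",b),("t",c)):
    p,_,_=world(im); print(n,rect(p,88,97,[707,160],130),rect(p,94,106,[735,-182],100),rect(p,37,47,[541,184],68))
p,_,_=world(a)
e=np.array([np.cos(-.1412),np.sin(-.1412)]); nn=np.array([-e[1],e[0]]); r=p[:,:2]-[707,160]; s=r@e; t=r@nn
q=(abs(t)<9)&(p[:,2]>66)&(s<-90)&(s>-175)
for k in range(-168,-92,2):
    w=q&(abs(s-k)<1)
    if w.sum()>1: print(k,np.percentile(p[w][:,2],95).round(1),end="; ")
```

```text
w (628.7, 171.2, 119.8, 47.0, 81.37, 3779) (0.0, 0.0, 0.0, 0.0, 0.0, 0) (541.3, 183.9, 89.8, 99.4, 81.97, 5069)
s (698.5, 162.1, 123.7, 219.3, 80.65, 1421) (685.3, -171.3, 129.9, 72.3, 65.9, 85) (550.0, 184.2, 90.1, 117.3, 81.76, 465)
t (694.7, 161.8, 120.2, 233.8, 82.09, 1317) (735.3, -182.6, 108.5, 142.1, 89.57, 822) (556.6, 175.8, 76.6, 73.6, 82.91, 183)
-162 82.9; -160 85.4; -158 85.7; -156 85.8; -154 85.3; -152 85.5; -150 85.2; -148 85.3; -146 85.9; -144 85.0; -102 90.4; -100 91.3; -98 92.2; -96 92.8; -94 92.9;
```

View pics/w7.png

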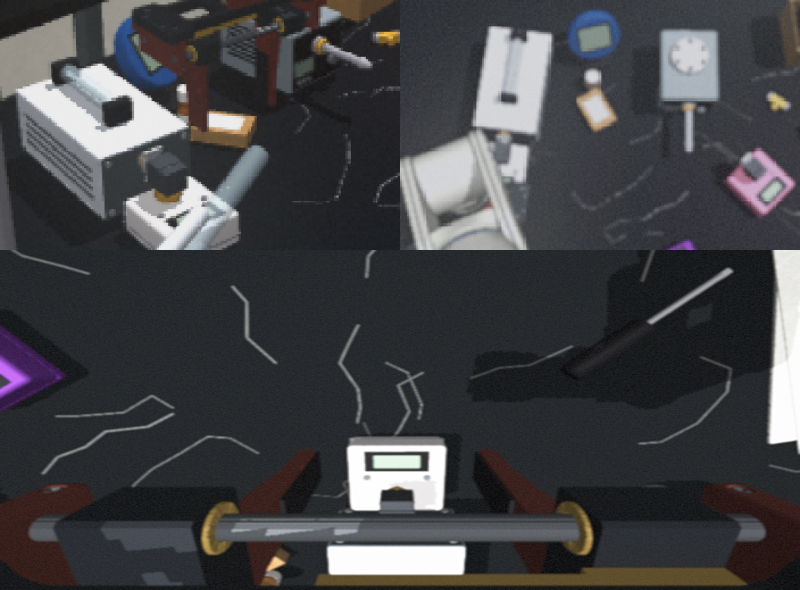

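The composite shows the white meter coupled to the reference unit: fitting at (168,175) in the side crop and box at (396,473) in the wrist view. Both units are where they were, and the gripper is clear. The lock held a 10 N pull test.

```bash
python3 -c "
from h import *
print(close_job())"
```

```text
the job is handed in; nothing more can be done
None
```

The flow meter is off the pump's tube and pushed fully home on the reference unit's tube. It held a pull of about 10 N and was handed in at about 16 s. I could not see the collar directly at the end, but nothing was pressing on it.

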